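# Top up the tilt-out peg bin

### The job

Pull the wooden front of the tilt-out bin open to its stop, then take the blue tray by its carrying bar and tip it over the open bin so that all three wooden clothes pegs slide in. Stand the empty blue tray upright on the worktop again, leave the bin open, and leave the grey tray with the white pegs alone.

Things in the scene. Friction and masses are not known exactly. Their poses are not given: they have to be found in the camera images.
- bin (a joint): Tilt of the bin front in rad: 0 shut (upright), 0.6 at its stop, its top leaning out towards the robot. Starts at 0 to 0.12, turns stiffly (2 to 4 N at the grip), stays where left. Light wood front 236 mm wide, 186 high, 12 thick, with a grey bucket behind, in a fixed white housing 125 mm deep, 236 wide, 200 high. Hinge: level line in the front's lower edge, 12 mm above the worktop, mid-thickness.
- bin_grip (a point): Centre of the bin's grip: dark upright fin near the top of the front, 14 mm thick (y), 36 out from the front, 32 high; pinch it across y from above. Moves with the bin. Axes: y along the hinge (robot's left); bin shut: x level into the housing, z up; opening leans z to the robot. In them the hinge is at x +26, z -168 mm; the bucket's inside x +32 to +122, y -102 to +102, z -160 to about 0 (rim).
- bin_mouth (a point): Middle of the opening that the bin shows at its stop (a point fixed to the housing), 190 mm above the worktop, 50 mm before the hinge. Axes: x level into the housing, y along the hinge, z up. The opening is 204 mm wide (y) and reaches from x -50 mm (top edge of the leaning front, 165 mm above the worktop) to x +55 mm (front edge of the housing's top, 200 mm above the worktop).
- tray_blue: Blue tray, 110 (x) x 84 (y) x 81 mm high, 0.12 kg, with the three wooden pegs. Origin: centre of its underside. Floor 4 mm; back (+x) and side walls 34 high; open at -x, which faces roughly the robot (yaw within 0.4). Pegs slide out there when tipped 45 degrees or more (friction to 0.65). Carrying bar along y over the middle, 14 mm thick, 18 high, centre 72 above origin; grip across x from above.
- wood_peg_1: Wooden (brown) clothes peg 1 of 3, a rigid stick 72 x 15 x 12 mm (12 g) lying on the blue tray's floor, its length along the tray's x. Origin at the centre of its underside; its own y runs along its length.
- wood_peg_2: Wooden (brown) clothes peg 2 of 3, a rigid stick 72 x 15 x 12 mm (12 g) lying on the blue tray's floor, its length along the tray's x. Origin at the centre of its underside; its own y runs along its length.
- wood_peg_3: Wooden (brown) clothes peg 3 of 3, a rigid stick 72 x 15 x 12 mm (12 g) lying on the blue tray's floor, its length along the tray's x. Origin at the centre of its underside; its own y runs along its length.
- tray_grey: Grey tray of the same form with two white pegs, standing on the other side of the bin. Not to be moved. Origin at the centre of its underside.
There are look-alikes about, which are no part of the job. Of the things that look like the tray_blue, the smaller one is meant.

How it is judged:
By the outcome, as a careful person would: the job done as asked, in the order asked, and still so for the second after the job is handed in, with the robot touching nothing.
It also fails if it takes over 72 s, if anything falls off the work surface, if the arm or the gripper's body presses on something with over 40 N, if the wrist force passes 120 N, or if a joint passes its speed limit or range.

### The arm

A 7-joint arm with a two-finger parallel gripper is mounted at the origin on a cart in front of the work surface, level with it; the furniture and walls round the work are solid. World frame = base frame: x ahead of the robot, y to its left, z up, the work surface at z = 0. Lengths are in m, angles in rad, forces in N, time in s.
With the tool pointing down it reaches from about 0.425 to 0.925 m from the base axis. Payload 6.8 kg.
Tool frame: the origin (TCP) lies midway between the tips of the shut fingers; the grasp point (between the pads) lies behind it (env.hold_point_z is the z of the grasp point in the tool frame, in m); z points along the fingers, y is the line along which they close (so a half turn about z gives the same grasp; the last joint's range is limited). The gripper opens to 85 mm and grips with 20 to 120 N. Pads are 22 mm wide; open, the fingers measure 114 mm over their backs; the gripper's body (76 mm by 85 mm) begins 54 mm behind the grasp point. The pads swing forward as they close: fully open they stand 13 mm farther back than shut.
Start: joints at [1.206, 0.477, 0.022, 1.555, -0.011, 1.109, -0.083], TCP at [0.171, -0.653, 0.231] pointing down, gripper open.
Joint ranges: [-2.96, 2.96], [-0.34, 2.1], [-1.41, 1.46], [0.24, 2.44], [-1.37, 4.51], [0.17, 1.92], [-2.96, 2.96]. Speed limits (rad/s): [2.39, 2.39, 3.14, 3.14, 3.14, 3.14, 3.14].

### API

Orientations are given as a unit quaternion [w, x, y, z].
In Python, from plant import env gives the robot as it stands. The module is installed in compiled form; this text tells all that it offers.
- The arm moves only by the shell command python3 -m creep 'ROWS' [OPENING] [FORCE]. ROWS is JSON, a list of rows, each a list of 6 numbers: the shift along the tool's x, y, z each as a share of 12 cm, from -1 to 1, then the turn, a rotation vector about the tool's x, y, z each as a share of 120 degrees, from -1 to 1. A call has 1 to 5 rows; each row shifts and turns the commanded pose from where the row before left it, along the tool's axes as they then stand; what a row does not reach is not made up. A row lasts 1/8 s, in which the tool goes at most 62.5 mm and 10.7 degrees, less where a joint would pass 70% of its speed; a pose out of reach is approached as far as the arm can. A call with a number of a shift or a turn outside -1 to 1 is refused whole. A call with a gripper value outside its range is refused whole. OPENING is the opening, from -1 (shut) to 1 (fully open), set as the call begins (- or left out, the last holds). The fingers move at their own pace and stop on an object; FORCE is the grip in N (left out, the last holds). Time passes only in rows, so rows that do not move let the fingers close. It gives the time, the measured TCP pose, the force, the opening and the grip force at its end, in the units of the state.
- env.read_state(): the state, without advancing time (a new reading comes with each control period).
- env.read_camera(name): name is "scene" or "side" or "wrist"; returns a dict with "pixels" (480x640x3 uint8, red, green, blue), "depth" (480x640 float32, m along the optical axis (not along the pixel's ray), 0 where there is no reading), "vertical_fov" (degrees; the focal length in pixels is half the picture's height over the tangent of half this angle, whatever the lens; pixels are square), "cx", "cy" (the principal point, pixels), "dist_coeffs" ([k1, k2, p1, p2, k3] as OpenCV has them; the pictures are not rectified), "xyz" and "attitude" of the camera in the world. Camera axes: x right, y down, z forward; pixel columns grow to the right and rows downward; lengths in m; the calibration is good to about 2 mm. A picture is of the moment at which its call begins.
- env.hand_in(): hands the job in; it is judged then, once.
The state is a dict: "clock": time; "q": joint angles; "dq": joint speeds; "effort": joint torques, N m; "tcp_pos": TCP position; "tcp_rot": TCP orientation; "contact_force": force on the tool from outside, world axes, zero at the start; "ft_torque": the same for the moment, N m; "gripper_width": opening from 0.0 (shut) to 1.0 (fully open); "grip_force": force on a finger pad.
Only numpy, scipy, OpenCV 4.12 (cv2) and the standard library are available. Lean on these libraries where they do the work, as an engineer would, in place of code of your own. Each camera call takes 0.05 s, during which the arm holds its last target. There are 200 camera calls.

## Working session

There is one attempt and no reset: what is moved stays moved. The work goes in short steps, Python scripts to look and compute and a shell command to move; the robot and the scene stay as the last step left them, time stands still between calls to the robot, and variables do not carry over. Pictures are saved under pics/ and viewed, at most 10 in all, crops included, and the job is handed in when it is done.

```bash
mkdir -p pics
cat > h.py <<'E'
import numpy as np, cv2
from plant import env
from scipy.spatial.transform import Rotation as R
def q2R(q): return R.from_quat([q[1],q[2],q[3],q[0]]).as_matrix()
def grab(name):
    c=env.read_camera(name); np.savez(f'pics/{name}.npz',**{k:np.array(v) for k,v in c.items()}); return c
def K(c):
    f=240/np.tan(np.radians(float(c['vertical_fov']))/2); return np.array([[f,0,float(c['cx'])],[0,f,float(c['cy'])],[0,0,1]])
def cloud(c):
    v,u=np.mgrid[0:480,0:640]; p=np.stack([u,v],-1).reshape(-1,1,2).astype(np.float32)
    n=cv2.undistortPoints(p,K(c),np.array(c['dist_coeffs'],float)).reshape(480,640,2)
    d=np.array(c['depth'])[...,None]; P=np.concatenate([n*d,d],-1)
    W=P@q2R(c['attitude']).T+np.array(c['xyz']); W[d[...,0]==0]=np.nan; return W
E
python3 - <<'E'
from h import *
s=env.read_state(); print({k:np.round(v,3).tolist() for k,v in s.items()}, env.hold_point_z)
for n in ['scene','side']:
    c=grab(n); cv2.imwrite(f'pics/{n}1.png',c['pixels'][...,::-1]); print(n,c['xyz'],c['attitude'],c['vertical_fov'],c['dist_coeffs'],(c['depth']>0).mean())
E
```

```text
{'clock': 0.0, 'q': [1.206, 0.478, 0.022, 1.556, -0.011, 1.109, -0.083], 'dq': [0.002, -0.0, 0.0, 0.0, 0.002, 0.0, -0.001], 'effort': [-0.001, -59.645, 1.608, -28.12, 0.012, 0.009, 0.0], 'tcp_pos': [0.171, -0.652, 0.23], 'tcp_rot': [-0.001, 0.992, 0.128, -0.0], 'contact_force': [0.296, -0.338, 0.578], 'ft_torque': [-0.06, 0.017, 0.02], 'grip_force': 0.0, 'gripper_width': 1.001} -0.0187
scene [-0.17474671  0.90304189  0.86985115] [ 0.16796429 -0.29390565  0.83074827 -0.44188775] 53.998631784620756 [0.00177909 0.         0.         0.         0.        ] 0.9957942708333334
side [-0.07667895  1.58280164  0.77131298] [ 0.10598237 -0.15592839  0.81106731 -0.5537363 ] 43.88943259470421 [-0.05724588  0.          0.          0.          0.        ] 0.9625162760416667
```

View pics/scene1.png

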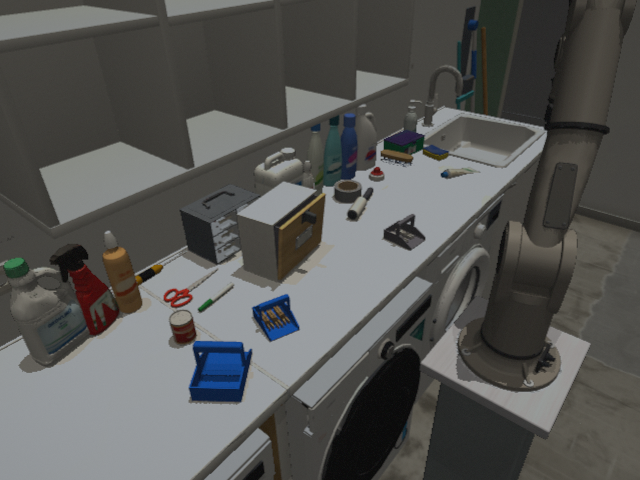

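View pics/side1.png

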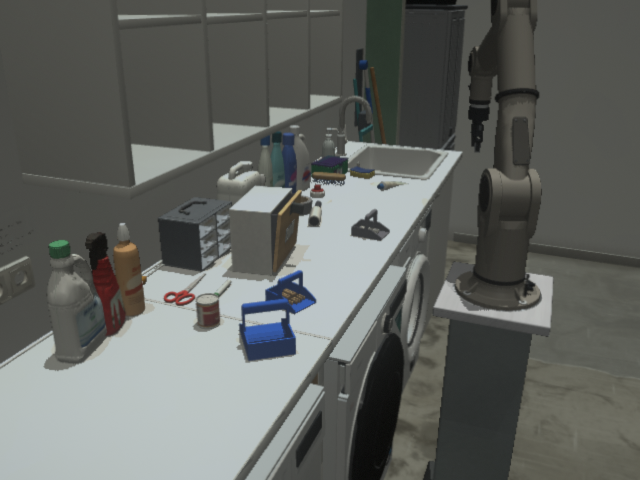

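The scene view shows the small blue tray with its three pegs at about (275,317), and a larger empty blue tray at (221,370). The bin front is at (300,235) with its dark fin at (309,217), and the grey tray is at (404,235). The side view agrees. Next I'll measure from depth.

Run:
```python
from h import *
c=dict(np.load('pics/scene.npz')); W=cloud(c); px=c['pixels']; hsv=cv2.cvtColor(px,cv2.COLOR_RGB2HSV)
m=cv2.inRange(hsv,(105,130,40),(125,255,255)); n,l,st,ce=cv2.connectedComponentsWithStats(m)
for i in range(1,n):
    if st[i,4]<250: continue
    P=W[l==i]; P=P[np.isfinite(P[:,0])]
    print('blue',ce[i].round(),st[i,4],P.min(0).round(3),P.max(0).round(3))
    if abs(ce[i][0]-275)<20:
        # bar: top
        z=P[:,2].max(); T=P[P[:,2]>0.066]; r=cv2.minAreaRect((T[:,:2]*1000).astype(np.float32)); print('bar',r, 'n',len(T), 'ztop',np.percentile(P[:,2],99))
        T=P[P[:,2]>0.0775]; print('bartop',cv2.minAreaRect((T[:,:2]*1000).astype(np.float32)),len(T))
        r=cv2.minAreaRect((P[:,:2]*1000).astype(np.float32)); print('all',r, cv2.boxPoints(r).round().tolist())
        L=P[P[:,2]<0.045]; r=cv2.minAreaRect((L[:,:2]*1000).astype(np.float32)); print('low',r)
# bin front wood
m=cv2.inRange(hsv,(10,70,90),(28,255,255)); n,l,st,ce=cv2.connectedComponentsWithStats(m)
for i in range(1,n):
    if st[i,4]<300: continue
    P=W[l==i];P=P[np.isfinite(P[:,0])]; print('wood',ce[i].round(),st[i,4],P.min(0).round(3),P.max(0).round(3))
    if abs(ce[i][0]-300)<25:
        for _ in range(4):
            o=np.median(P,0); o=P.mean(0); U,S,V=np.linalg.svd(P-o,full_matrices=False); nn=V[2]; d=(P-o)@nn; P=P[abs(d)<max(.003,1.*d.std())]
        if nn[0]>0: nn=-nn
        print('plane n',nn.round(3),'o',o.round(4),len(P),d.std())
        h=np.cross([0,0,1],nn); h/=np.linalg.norm(h); up=np.cross(nn,h)
        a=(P-o)@h; b=(P-o)@up; print('along h',np.percentile(a,[0,.5,99.5,100]),'up',np.percentile(b,[0,.5,99.5,100]),h,up)
        # fin: points in front of plane
        D=W-o; dn=D@nn; aa=D@h; bb=D@up
        f=(dn>.012)&(dn<.045)&(abs(aa)<.11)&(bb>-.0)&(bb<.11)
        F=np.stack([aa[f],bb[f],dn[f]],1); print('fin',f.sum(),F.min(0),F.max(0),np.median(F,0))
        f2=f&(dn>.025); F=np.stack([aa[f2],bb[f2],dn[f2]],1);print(F.min(0),F.max(0),np.median(W[f2],0), np.argwhere(f2).mean(0))
im=px[170:350,200:340,::-1]; cv2.imwrite('pics/crop1.png',cv2.resize(im,None,fx=4,fy=3.3,interpolation=cv2.INTER_CUBIC))
```

```text
blue [348. 149.] 524 [ 0.852 -0.558  0.003] [ 0.904 -0.494  0.249]
blue [276. 317.] 932 [ 0.447  0.2   -0.002] [0.601 0.336 0.082]
bar ((512.0504760742188, 280.3145751953125), (81.94757080078125, 19.584270477294922), 70.99320983886719) n 214 ztop 0.08109806358399684
bartop ((511.0746765136719, 279.4629821777344), (79.62273406982422, 17.54159927368164), 71.54063415527344) 101
all ((529.6405029296875, 271.1572265625), (87.93517303466797, 152.3829345703125), 66.52539825439453) [[442.0, 261.0], [582.0, 200.0], [617.0, 281.0], [477.0, 342.0]]
low ((529.6405029296875, 271.1572265625), (87.93517303466797, 152.3829345703125), 66.52539825439453)
blue [219. 371.] 3096 [ 0.397  0.396 -0.002] [0.564 0.573 0.109]
```

View pics/crop1.png

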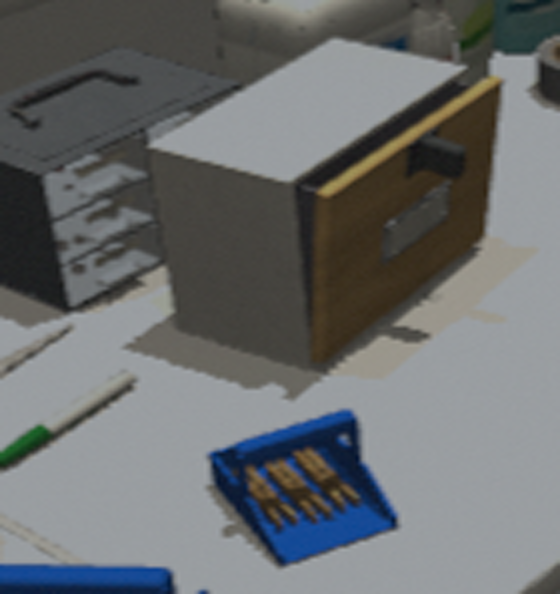

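The crop shows the bin slightly open, its fin at about crop (438,155), and the tray's low open edge facing the robot. The wood mask was too bright, so I'll refit.

Run:
```python
from h import *
c=dict(np.load('pics/scene.npz')); W=cloud(c); px=c['pixels']; hsv=cv2.cvtColor(px,cv2.COLOR_RGB2HSV)
m=cv2.inRange(hsv,(8,80,40),(28,255,255)); n,l,st,ce=cv2.connectedComponentsWithStats(m)
i=1+np.argmax([st[i,4]*(abs(ce[i][0]-300)<25) for i in range(1,n)]); print(ce[i],st[i])
P=W[l==i];P=P[np.isfinite(P[:,0])]; A=P
for _ in range(5):
    o=P.mean(0); nn=np.linalg.svd(P-o,full_matrices=False)[2][2]; d=(A-o)@nn; P=A[abs(d)<.004]
if nn[0]>0: nn=-nn
h=np.cross(nn,[0,0,1]);h/=np.linalg.norm(h); h=-h if h[1]<0 else h; up=np.cross(nn,h); up=-up if up[2]<0 else up
print('n',nn.round(3),'tilt',np.arcsin(nn[2]),'yaw h',np.arctan2(-h[0],h[1]),'o',o.round(4),len(P),len(A))
a=(P-o)@h; b=(P-o)@up; print('h',np.percentile(a,[0,1,99,100]).round(4),'up',np.percentile(b,[0,1,99,100]).round(4))
D=W-o; dn=D@nn; aa=D@h; bb=D@up
f=(dn>.015)&(dn<.05)&(abs(aa)<.11)&(bb>0)&(bb<.12)&(hsv[...,2]<100)
F=np.stack([aa[f],bb[f],dn[f]],1); print('fin',f.sum(),np.percentile(F,[0,5,50,95,100],axis=0).round(4))
```

```text
[298.36378036 236.56019007] [ 278  193   47   87 1894]
n [-0.983 -0.147 -0.105] tilt -0.10551536960327935 yaw h 0.148560369625357 o [0.6198 0.0527 0.1089] 1605 1879
h [-0.1312 -0.126   0.0974  0.0994] up [-0.0969 -0.0921  0.0878  0.0907]
fin 84 [[-0.027   0.0538  0.0152]
 [-0.0238  0.056   0.0159]
 [-0.0163  0.0722  0.0269]
 [-0.0125  0.085   0.0368]
 [-0.0079  0.0854  0.0382]]
```

```bash
cat >> h.py <<'E'
PHI=0.1486; EX=np.array([np.cos(PHI),np.sin(PHI),0]); EY=np.array([-np.sin(PHI),np.cos(PHI),0]); EZ=np.array([0,0,1.])
HE,YB=.6371,-.0566
def bp(e,y,z): return e*EX+y*EY+z*EZ
def grip(th): return bp(HE-.168*np.sin(th)-.026*np.cos(th),YB,.012+.168*np.cos(th)-.026*np.sin(th))
def Rt(z,y):  # tool rotation from z axis and y axis
    z=z/np.linalg.norm(z); x=np.cross(y,z); x/=np.linalg.norm(x); return np.stack([x,np.cross(z,x),z],1)
def go(p,Rg,R0=None,p0=None):
    """total shift, turn in tool shares (turn taken first, shift in turned axes), rows needed"""
    s=env.read_state(); R0=q2R(s['tcp_rot']) if R0 is None else R0; p0=np.array(s['tcp_pos']) if p0 is None else p0
    w=R.from_matrix(R0.T@Rg).as_rotvec()/np.radians(120); d=Rg.T@(p-p0)/.12; d0=R0.T@(p-p0)/.12
    print('turn',w.round(3),'rows',np.ceil(np.linalg.norm(w)/.085),'| shift after',d.round(3),'before',d0.round(3),'rows',np.ceil(np.linalg.norm(d)/.5))
E
python3 - <<'E'
from h import *
Rg=Rt(-EZ,-EY); g=grip(.105); print(g,grip(.6))
go(np.array([g[0],g[1],.30]),Rg)
E
```

```text
[0.59547316 0.03191372 0.17634976] [0.52342181 0.02112738 0.13597568]
turn [-0.001  0.     0.052] rows 1.0 | shift after [ 4.34  -5.116 -0.58 ] before [ 4.867 -4.619 -0.573] rows 14.0
```

```bash
python3 -m creep '[[0,0,-0.3,0,0,0.052],[0,0,-0.28,0,0,0],[0.31,-0.365,0,0,0,0],[0.31,-0.365,0,0,0,0],[0.31,-0.365,0,0,0,0]]' 1 40; python3 -m creep '[[0.31,-0.365,0,0,0,0],[0.31,-0.365,0,0,0,0],[0.31,-0.365,0,0,0,0],[0.31,-0.365,0,0,0,0],[0.31,-0.365,0,0,0,0]]'
python3 - <<'E'
from h import *
g=grip(.105);go(np.array([g[0],g[1],.30]),Rt(-EZ,-EY)); print(env.read_state()['q'])
E
```

```text
clock: 0.72
tcp_pos: [0.2632, -0.5046, 0.3005]
tcp_rot: [-0.0, 0.997, 0.074, -0.0]
contact_force: [1.0, -0.2, 0.1]
gripper_width: 1.002
grip_force: 0.0
clock: 1.35
tcp_pos: [0.4146, -0.2607, 0.3008]
tcp_rot: [0.0, 0.997, 0.074, -0.0]
contact_force: [0.1, 0.3, -0.5]
gripper_width: 1.0
grip_force: 0.0
turn [ 0.  0. -0.] rows 1.0 | shift after [ 1.851 -2.188  0.006] before [ 1.849 -2.19   0.006] rows 6.0
[ 0.64265338  0.11743751 -0.22742745  1.88547849  0.02923712  1.14196062
 -1.01851898]
```

```bash
python3 -m creep '[[0.31,-0.365,0,0,0,0],[0.31,-0.365,0,0,0,0],[0.31,-0.365,0,0,0,0],[0.31,-0.365,0,0,0,0],[0.31,-0.365,0,0,0,0]]';python3 -m creep '[[0.31,-0.365,0,0,0,0],[0,0,0,0,0,0],[0,0,0,0,0,0]]'
python3 - <<'E'
from h import *
g=grip(.105);go(np.array([g[0],g[1],g[2]-.0187]),Rt(-EZ,-EY))
c=grab('wrist'); cv2.imwrite('pics/wrist1.png',c['pixels'][...,::-1]); W=cloud(c); v=c['pixels'].max(-1)
e=W@EX; y=W@EY; z=W[...,2]
f=(v<110)&(e>.55)&(e<.612)&(abs(y-YB)<.05)&(z>.15)&(z<.21)
if f.sum()>5: print(f.sum(),np.percentile(e[f],[1,50,99]),np.percentile(y[f],[1,50,99]),np.percentile(z[f],[1,50,99]))
E
```

```text
clock: 1.98
tcp_pos: [0.5664, -0.017, 0.3007]
tcp_rot: [0.0, 0.997, 0.074, -0.0]
contact_force: [0.4, -0.2, -0.7]
gripper_width: 0.997
grip_force: 0.0
clock: 2.35
tcp_pos: [0.5958, 0.0298, 0.3003]
tcp_rot: [0.0, 0.997, 0.074, -0.001]
contact_force: [-0.9, -0.9, 0.7]
gripper_width: 1.001
grip_force: 0.0
turn [ 0.     0.001 -0.   ] rows 1.0 | shift after [-0.    -0.017  1.188] before [ 1.000e-03 -1.800e-02  1.188e+00] rows 3.0
808 [0.57969164 0.59813979 0.61172335] [-0.0787753  -0.06232669 -0.04576679] [0.18638247 0.19090387 0.19392891]
```

View pics/wrist1.png

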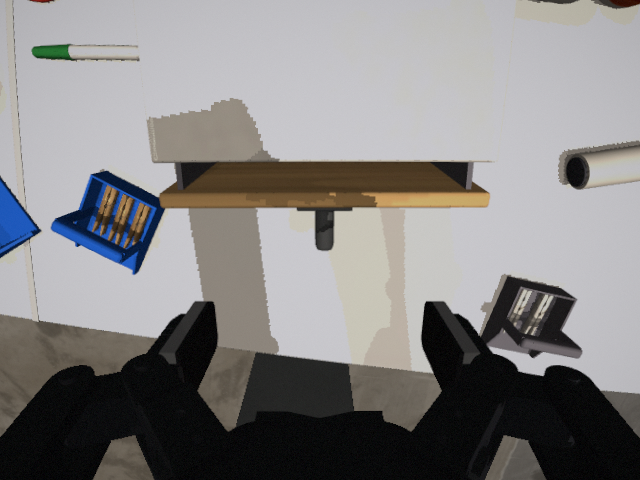

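The wrist view shows the fin at (324,230), square between the fingers. It lies about 5 mm to the right of my first estimate, so I'll update and descend.

```bash
sed -i 's/HE,YB=.6371,-.0566/HE,YB=.6395,-.0615/' h.py
python3 - <<'E'
from h import *
g=grip(.105);print(g,grip(.6)); go(np.array([g[0],g[1],g[2]-.0187]),Rt(-EZ,-EY))
E
```

```text
[0.59857218 0.02742305 0.17634976] [0.52652083 0.01663671 0.13597568]
turn [ 0.     0.001 -0.001] rows 1.0 | shift after [0.022 0.016 1.19 ] before [0.023 0.015 1.19 ] rows 3.0
```

```bash
python3 -m creep '[[0.02,0.015,0.3,0,0,0],[0,0,0.3,0,0,0],[0,0,0.3,0,0,0],[0,0,0.27,0,0,0],[0,0,0,0,0,0]]'; python3 -m creep '[[0,0,0,0,0,0],[0,0,0,0,0,0],[0,0,0,0,0,0],[0,0,0,0,0,0],[0,0,0,0,0,0]]' -1 40;  python3 -m creep '[[0,0,0,0,0,0],[0,0,0,0,0,0],[0,0,0,0,0,0]]'
python3 - <<'E'
from h import *
# opening path: tool turned with the bin; rows relative to each other (commanded)
R0=Rt(-EZ,-EY); off=env.hold_point_z; p0=None
n=6; ths=np.linspace(.105,.61,n+1); prev=None
for k,t in enumerate(ths):
    a=t-.105; z=-EZ*np.cos(a)+EX*np.sin(a); Rg=Rt(z,-EY); p=grip(t)-off*z
    if prev: go(p,Rg,prev[1],prev[0])
    prev=(p,Rg)
E
```

```text
clock: 3.02
tcp_pos: [0.5966, 0.0266, 0.1584]
tcp_rot: [0.001, 0.997, 0.073, -0.003]
contact_force: [-0.1, -0.2, 0.0]
gripper_width: 0.998
grip_force: 0.0
clock: 3.65
tcp_pos: [0.5996, 0.0266, 0.1614]
tcp_rot: [0.001, 0.997, 0.073, 0.001]
contact_force: [-0.8, -5.5, 4.1]
gripper_width: 0.154
grip_force: 41.6
clock: 4.03
tcp_pos: [0.5995, 0.0266, 0.1615]
tcp_rot: [0.001, 0.997, 0.073, 0.001]
contact_force: [-0.5, -5.1, 5.0]
gripper_width: 0.158
grip_force: 41.6
turn [0.   0.04 0.  ] rows 1.0 | shift after [-0.103 -0.     0.026] before [-0.101 -0.     0.035] rows 1.0
turn [ 0.    0.04 -0.  ] rows 1.0 | shift after [-0.103  0.     0.026] before [-0.101  0.     0.035] rows 1.0
turn [-0.    0.04  0.  ] rows 1.0 | shift after [-0.103 -0.     0.026] before [-0.101 -0.     0.035] rows 1.0
turn [ 0.    0.04 -0.  ] rows 1.0 | shift after [-0.103  0.     0.026] before [-0.101  0.     0.035] rows 1.0
turn [ 0.    0.04 -0.  ] rows 1.0 | shift after [-0.103 -0.     0.026] before [-0.101 -0.     0.035] rows 1.0
turn [-0.    0.04  0.  ] rows 1.0 | shift after [-0.103  0.     0.026] before [-0.101  0.     0.035] rows 1.0
```

```bash
python3 -m creep '[[-0.102,0,0.031,0,0.04,0],[-0.102,0,0.031,0,0.04,0],[-0.102,0,0.031,0,0.04,0],[0,0,0,0,0,0]]'; python3 -m creep '[[-0.102,0,0.031,0,0.04,0],[-0.102,0,0.031,0,0.04,0],[0,0,0,0,0,0]]';python3 -c "
from h import *
print(grip(.105),grip(.358),grip(.53),grip(.6)); s=env.read_state(); print(s['tcp_pos']+q2R(s['tcp_rot'])@[0,0,env.hold_point_z],s['q'])"
```

```text
clock: 4.53
tcp_pos: [0.5619, 0.0209, 0.1451]
tcp_rot: [-0.008, 0.99, 0.072, 0.125]
contact_force: [4.6, -5.9, -8.1]
gripper_width: 0.159
grip_force: 43.7
clock: 4.9
tcp_pos: [0.5413, 0.0178, 0.1309]
tcp_rot: [-0.014, 0.976, 0.071, 0.207]
contact_force: [4.9, -6.8, -7.1]
gripper_width: 0.15
grip_force: 45.4
[0.59857218 0.02742305 0.17634976] [0.55925563 0.02153722 0.16023827] [0.5353782  0.01796269 0.14380772] [0.52652083 0.01663671 0.13597568]
[0.53377367 0.01673921 0.14799364] [ 0.14079648  0.25878449 -0.32672869  2.25857456  0.39085747  0.23559664
 -1.94575939]
```

```bash
python3 -m creep '[[-0.07,0,0.035,0,0.0,0],[-0.07,0,0.035,0,0,0],[0,0,0,0,0,0]]'; python3 -m creep '[[-0.05,0,0.025,0,0,0],[0,0,0,0,0,0]]';python3 -c "
from h import *
s=env.read_state(); print(s['tcp_pos']+q2R(s['tcp_rot'])@[0,0,env.hold_point_z],s['q'])
c=grab('scene'); W=cloud(c); hsv=cv2.cvtColor(c['pixels'],cv2.COLOR_RGB2HSV)
m=cv2.inRange(hsv,(8,80,40),(28,255,255)); n,l,st,ce=cv2.connectedComponentsWithStats(m)
i=1+np.argmax(st[1:,4]*(abs(ce[1:,0]-300)<35)*(abs(ce[1:,1]-240)<40)); A=W[l==i];A=A[np.isfinite(A[:,0])];P=A
for _ in range(6):
    o=P.mean(0); nn=np.linalg.svd(P-o,full_matrices=False)[2][2]; P=A[abs((A-o)@nn)<.004]
print(nn,np.arcsin(abs(nn[2])),len(P),len(A),A.min(0),A.max(0))"
```

```text
clock: 5.28
tcp_pos: [0.5338, 0.0166, 0.1219]
tcp_rot: [-0.014, 0.975, 0.071, 0.211]
contact_force: [-16.2, -9.9, 38.2]
gripper_width: 0.155
grip_force: 55.8
clock: 5.52
tcp_pos: [0.5342, 0.0166, 0.121]
tcp_rot: [-0.014, 0.974, 0.071, 0.217]
contact_force: [-20.9, -10.5, 61.9]
gripper_width: 0.154
grip_force: 60.9
[0.52635799 0.01556011 0.13790784] [ 0.10776442  0.2624281  -0.2905288   2.29705956  0.49467305  0.17446528
 -2.05198751]
[-0.77456156 -0.19705091 -0.60102024] 0.6447770193257404 220 410 [ 0.50845147 -0.07728563  0.00551125] [0.66675129 0.15192254 0.18405486]
```

The force jump shows the bin is at its stop. I'll ease off, release and back out upwards.

```bash
python3 -m creep '[[0.03,0,-0.05,0,0,0],[0,0,0,0,0,0]]'; python3 -m creep '[[0,0,0,0,0,0],[0,0,0,0,0,0],[0,0,-0.1,0,0,0],[0,0,-0.25,0,0,0],[0,0,-0.3,0,0,0]]' 1 40; python3 -m creep '[[0,0,-0.4,0,0,0],[0,0,-0.4,0,0,0],[0,0,-0.2,0,-0.08,0],[0,0,-0.2,0,-0.08,0],[0,0,0,0,0,0]]'; python3 -c "
from h import *
s=env.read_state(); print(s['q'])
c=grab('wrist'); cv2.imwrite('pics/wrist2.png',c['pixels'][...,::-1])
c=grab('scene'); W=cloud(c); hsv=cv2.cvtColor(c['pixels'],cv2.COLOR_RGB2HSV)
m=cv2.inRange(hsv,(8,80,40),(28,255,255)); n,l,st,ce=cv2.connectedComponentsWithStats(m)
i=1+np.argmax(st[1:,4]*(abs(ce[1:,0]-300)<35)*(abs(ce[1:,1]-240)<40)); A=W[l==i];A=A[np.isfinite(A[:,0])];P=A
for _ in range(6):
    o=P.mean(0); nn=np.linalg.svd(P-o,full_matrices=False)[2][2]; P=A[abs((A-o)@nn)<.004]
print(nn,np.arcsin(abs(nn[2])),len(P),len(A),A.min(0),A.max(0))
go(np.array([.511,.2795,.20]),Rt(-EZ,np.array([np.cos(-.33),np.sin(-.33),0])))
go(np.array([.511,.2795,.20]),Rt(-EZ,-np.array([np.cos(-.33),np.sin(-.33),0])))
"
```

```text
clock: 5.82
tcp_pos: [0.5325, 0.0165, 0.1224]
tcp_rot: [-0.015, 0.975, 0.071, 0.212]
contact_force: [13.0, -8.0, -3.3]
gripper_width: 0.157
grip_force: 47.1
clock: 6.45
tcp_pos: [0.4948, 0.0142, 0.1905]
tcp_rot: [-0.016, 0.976, 0.073, 0.206]
contact_force: [0.3, -1.0, 0.1]
gripper_width: 1.001
grip_force: 0.0
clock: 7.08
tcp_pos: [0.4441, 0.0065, 0.3253]
tcp_rot: [-0.004, 0.996, 0.075, 0.043]
contact_force: [0.2, 0.6, -0.4]
gripper_width: 1.002
grip_force: 0.0
[ 0.5558705  -0.01302933 -0.68689688  1.96703912 -0.01173064  1.09825756
 -1.54788496]
[-0.78245491 -0.16164899 -0.60136005] 0.6452022632502037 277 544 [ 0.51257899 -0.33022899 -0.00360145] [0.73538954 0.15284856 0.16984389]
turn [ 0.022 -0.036 -0.521] rows 7.0 | shift after [ 2.343 -0.191  1.021] before [ 0.822 -2.167  1.096] rows 6.0
turn [-0.041 -0.025  0.978] rows 12.0 | shift after [-2.343  0.191  1.021] before [ 0.822 -2.167  1.096] rows 6.0
```

View pics/wrist2.png

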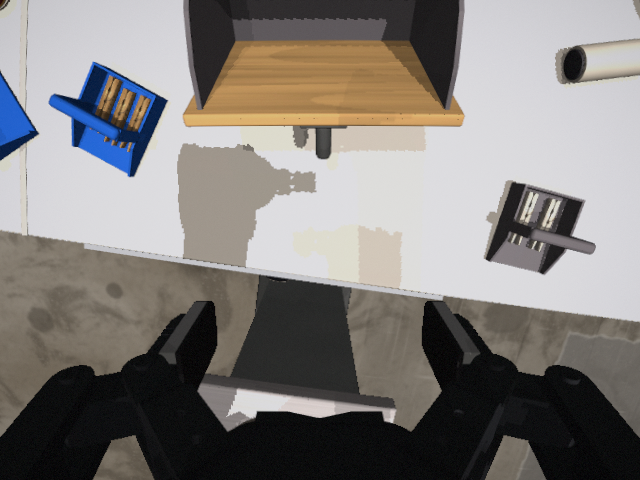

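The wrist view shows the bin wide open: front edge at row 115, fin at (323,140), open bucket above. The blue tray with its pegs is at (110,115) and the grey tray is untouched at (540,225). In free space above the bin, I'll now test which tipping direction the wrist allows.

```bash
python3 -m creep '[[0.25,0,-0.26,0,0.04,0],[0.3,0,-0.26,0,0,0],[0.3,0,-0.26,0,0,0],[0.3,0,0,0,0,0],[0,0,0,0,0,0]]'; python3 -c "
from h import *
print(env.read_state()['q'].round(2) if hasattr(env.read_state()['q'],'round') else env.read_state()['q']); go(bp(HE-.05,YB,.42),Rt(-EZ,-EY))"
python3 -m creep '[[0,0,0,-0.085,0,0],[0,0,0,-0.085,0,0],[0,0,0,-0.085,0,0],[0,0,0,-0.085,0,0],[0,0,0,0,0,0]]'; python3 -c "
from h import *
print(np.round(env.read_state()['q'],2))"
python3 -m creep '[[0,0,0,0.085,0,0],[0,0,0,0.085,0,0],[0,0,0,0.085,0,0],[0,0,0,0.085,0,0]]'; python3 -c "
from h import *
print(np.round(env.read_state()['q'],2))"
python3 -m creep '[[0,0,0,0.085,0,0],[0,0,0,0.085,0,0],[0,0,0,0.085,0,0],[0,0,0,0.085,0,0],[0,0,0,0,0,0]]'; python3 -c "
from h import *
print(np.round(env.read_state()['q'],2))"
```

```text
clock: 7.8
tcp_pos: [0.5644, 0.0243, 0.4349]
tcp_rot: [-0.007, 0.994, 0.074, 0.083]
contact_force: [-0.3, -0.5, -0.6]
gripper_width: 0.999
grip_force: 0.0
[ 0.49  0.13 -0.71  1.61  0.1   1.27 -1.65]
turn [-0.001 -0.079  0.   ] rows 1.0 | shift after [0.231 0.016 0.124] before [0.207 0.016 0.161] rows 1.0
clock: 8.43
tcp_pos: [0.5619, 0.0265, 0.4334]
tcp_rot: [0.341, 0.934, 0.045, 0.102]
contact_force: [-0.2, -0.4, 0.3]
gripper_width: 0.998
grip_force: 0.0
[ 0.08  0.24 -0.76  1.68  0.84  1.6  -2.27]
clock: 8.93
tcp_pos: [0.5639, 0.0227, 0.4386]
tcp_rot: [-0.009, 0.994, 0.073, 0.086]
contact_force: [-0.9, -0.2, -1.7]
gripper_width: 1.0
grip_force: 0.0
[ 0.52  0.13 -0.73  1.61  0.09  1.27 -1.65]
clock: 9.55
tcp_pos: [0.5644, 0.0181, 0.4343]
tcp_rot: [-0.352, 0.93, 0.093, 0.054]
contact_force: [0.1, -0.3, 0.2]
gripper_width: 1.0
grip_force: 0.0
[ 0.8   0.33 -0.73  1.57 -0.52  1.39 -1.16]
```

```bash
python3 -m creep '[[0,0,0,0.085,0,0],[0,0,0,0.085,0,0],[0,0,0,0.05,0,0],[0,0,0,0,0,0]]'; python3 -c "
from h import *
print(np.round(env.read_state()['q'],2))"
```

```text
clock: 10.05
tcp_pos: [0.5639, 0.0234, 0.4357]
tcp_rot: [-0.554, 0.825, 0.106, 0.029]
contact_force: [-0.4, 1.0, -0.6]
gripper_width: 0.999
grip_force: 0.0
[ 0.89  0.55 -0.79  1.58 -0.76  1.51 -1.  ]
```

Tilting 65° towards +x is comfortably in range, so the tray's open side will face right when I dump. Now to the tray.

```bash
python3 -m creep '[[0,0,0,-0.085,0,0],[0,0,0,-0.085,0,0],[0,0,0,-0.085,0,0],[0,0,0,-0.085,0,0],[0,0,0,-0.085,0,0]]'; python3 -m creep '[[0,0,0,-0.085,0,0],[0,0,0,-0.05,-0.07,0],[0,-0.3,0,0,0,0.085],[0,-0.3,0,0,0,0.085],[0,-0.2,0,0,0,0.085]]';python3 -m creep '[[0,0,0,0,0,0.085],[0,0,0,0,0,0.085],[0,0,0,0,0,0.085],[0,0,0,0,0,0.085],[0,0,0,0,0,0.085]]';  python3 -m creep '[[0,0,0,0,0,0.085],[0,0,0,0,0,0.085],[0,0,0,0,0,0]]';python3 -c "
from h import *
print(np.round(env.read_state()['q'],2))
go(np.array([.511,.2795,.24]),Rt(-EZ,-np.array([np.cos(-.33),np.sin(-.33),0])))"
```

```text
clock: 10.68
tcp_pos: [0.5641, 0.0253, 0.4408]
tcp_rot: [-0.141, 0.983, 0.086, 0.077]
contact_force: [0.3, 0.0, -0.8]
gripper_width: 0.999
grip_force: 0.0
clock: 11.3
tcp_pos: [0.563, 0.123, 0.4406]
tcp_rot: [-0.004, 0.982, -0.189, 0.014]
contact_force: [-0.4, 0.1, -0.2]
gripper_width: 0.997
grip_force: 0.0
clock: 11.92
tcp_pos: [0.5653, 0.1195, 0.4273]
tcp_rot: [0.005, 0.871, -0.491, 0.006]
contact_force: [0.5, 0.2, -1.6]
gripper_width: 0.999
grip_force: 0.0
clock: 12.3
tcp_pos: [0.5682, 0.1179, 0.4115]
tcp_rot: [0.017, 0.839, -0.543, -0.006]
contact_force: [0.3, 0.9, 0.6]
gripper_width: 1.0
grip_force: 0.0
[-0.67  0.23  0.44  1.53 -0.08  1.44 -2.94]
turn [ 0.015 -0.01   0.359] rows 5.0 | shift after [-1.12   0.888  1.429] before [-1.437 -0.167  1.411] rows 5.0
```

q7 falls as I turn +z and is now near its limit, so I'll take the half-turn equivalent the other way.

```bash
python3 -m creep '[[0,0,0,0,0,-0.085],[0,0,0,0,0,-0.085],[0,0,0,0,0,-0.085],[0,0,0,0,0,-0.085],[0,0,0,0,0,-0.085]]'; python3 -m creep '[[0,0,0,0,0,-0.085],[0,0,0,0,0,-0.085],[0,0,0,0,0,-0.085],[0,0,0,0,0,-0.085],[0,0,0,0,0,-0.085]]';python3 -m creep '[[0,0,0,0,0,-0.085],[0,0,0,0,0,-0.085],[0,0,0,0,0,-0.085],[0,0,0,0,0,0]]'; python3 -c "
from h import *
print(np.round(env.read_state()['q'],2))
go(np.array([.511,.2795,.24]),Rt(-EZ,np.array([np.cos(-.33),np.sin(-.33),0])))"
```

```text
clock: 12.92
tcp_pos: [0.5684, 0.117, 0.4112]
tcp_rot: [0.012, 0.992, -0.126, -0.014]
contact_force: [-0.1, -0.7, -0.3]
gripper_width: 1.001
grip_force: 0.0
clock: 13.55
tcp_pos: [0.5684, 0.117, 0.4115]
tcp_rot: [0.005, 0.95, 0.313, -0.017]
contact_force: [0.1, -0.1, -0.4]
gripper_width: 0.997
grip_force: 0.0
clock: 14.05
tcp_pos: [0.5684, 0.1166, 0.4112]
tcp_rot: [0.0, 0.836, 0.549, -0.018]
contact_force: [0.5, -0.8, 1.0]
gripper_width: 1.0
grip_force: 0.0
[-0.42  0.22  0.13  1.51 -0.02  1.44 -0.7 ]
turn [-0.01   0.014 -0.037] rows 1.0 | shift after [ 1.129 -0.892  1.427] before [ 1.1   -0.95   1.412] rows 5.0
```

```bash
python3 -m creep '[[0,0,0,-0.01,0.014,-0.037],[0.28,-0.22,0.3,0,0,0],[0.28,-0.22,0.3,0,0,0],[0.28,-0.22,0.3,0,0,0],[0.28,-0.22,0.3,0,0,0]]'; python3 -m creep '[[0,0,0.2,0,0,0],[0,0,0,0,0,0]]'; python3 -c "
from h import *
print(np.round(env.read_state()['q'],2))
go(np.array([.511,.2795,.24]),Rt(-EZ,np.array([np.cos(-.33),np.sin(-.33),0])))
c=grab('wrist'); W=cloud(c); px=c['pixels']; cv2.imwrite('pics/wrist3.png',px[...,::-1])
m=cv2.inRange(cv2.cvtColor(px,cv2.COLOR_RGB2HSV),(105,130,40),(125,255,255))>0
P=W[m]; P=P[np.isfinite(P[:,0])&(P[:,1]<.37)&(P[:,0]>.4)&(P[:,0]<.65)]
for lo,hi in ((.074,.09),(.078,.084),(.028,.045),(-.005,.02)):
  T=P[(P[:,2]>lo)&(P[:,2]<hi)]
  if len(T)>10: print(lo,len(T),cv2.minAreaRect((T[:,:2]*1000).astype(np.float32)),T[:,2].max())
"
```

```text
clock: 14.68
tcp_pos: [0.5112, 0.279, 0.2653]
tcp_rot: [-0.0, 0.815, 0.58, -0.001]
contact_force: [1.5, 1.2, 1.0]
gripper_width: 0.999
grip_force: 0.0
clock: 14.92
tcp_pos: [0.5105, 0.2771, 0.2401]
tcp_rot: [-0.0, 0.814, 0.58, -0.003]
contact_force: [0.4, -0.4, -0.2]
gripper_width: 1.005
grip_force: 0.0
[-0.61  0.32  0.01  1.77 -0.    1.06 -0.93]
turn [-0.002  0.003 -0.001] rows 1.0 | shift after [ 0.02  -0.002  0.001] before [ 0.02  -0.003  0.001] rows 1.0
0.074 1410 ((513.469482421875, 277.4223327636719), (83.07640838623047, 13.721105575561523), 69.2326889038086) 0.08204561489533574
0.078 1239 ((513.6390991210938, 277.376220703125), (81.72577667236328, 13.117494583129883), 69.28096771240234) 0.08204561489533574
0.028 732 ((527.0689086914062, 271.6119079589844), (84.57810974121094, 78.93797302246094), 69.32213592529297) 0.044854974929126046
-0.005 4443 ((512.3832397460938, 276.83056640625), (85.1191177368164, 108.39100646972656), 68.32820892333984) 0.019988453723680744
```

View pics/wrist3.png

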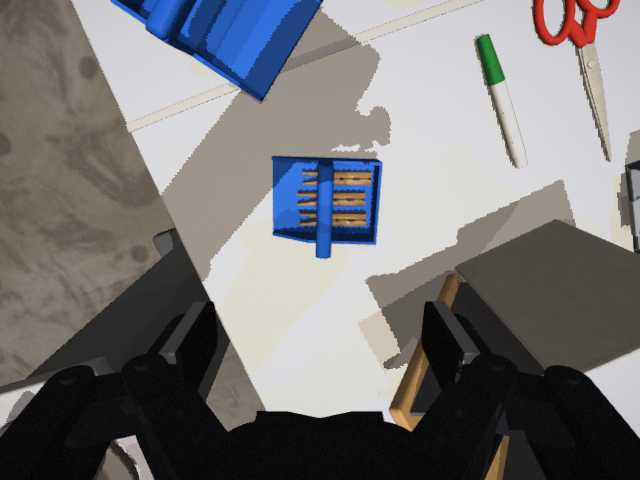

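The picture shows the small tray at (325,200), its bar centred between the fingers, and the three pegs inside. The large tray is out of the way at the top left. I'll apply a small correction, descend and grip.

```bash
python3 -c "
from h import *
go(np.array([.5134,.2772,.0533]),Rt(-EZ,np.array([np.cos(-.362),np.sin(-.362),0])))"
```

```text
turn [-0.001  0.002  0.014] rows 1.0 | shift after [0.007 0.012 1.569] before [0.012 0.016 1.569] rows 4.0
```

```bash
python3 -m creep '[[0.01,0.025,0.3,0,0,0.014],[0,0,0.4,0,0,0],[0,0,0.4,0,0,0],[0,0,0.3,0,0,0],[0,0,0.165,0,0,0]]'; python3 -m creep '[[0,0,0,0,0,0],[0,0,0,0,0,0],[0,0,0,0,0,0],[0,0,0,0,0,0],[0,0,0,0,0,0]]' -1 50;  python3 -m creep '[[0,0,0,0,0,0],[0,0,-0.1,0,0,0],[0,0,-0.1,0,0,0],[0,0,-0.1,0,0,0],[0,0,0,0,0,0]]'
```

```text
clock: 15.6
tcp_pos: [0.5152, 0.2762, 0.0531]
tcp_rot: [-0.0, 0.823, 0.568, -0.002]
contact_force: [0.1, 0.6, 0.2]
gripper_width: 0.999
grip_force: 0.0
clock: 16.23
tcp_pos: [0.5146, 0.2768, 0.054]
tcp_rot: [0.0, 0.822, 0.569, -0.002]
contact_force: [-1.7, 0.1, 6.6]
gripper_width: 0.154
grip_force: 51.8
clock: 16.85
tcp_pos: [0.5152, 0.2769, 0.0904]
tcp_rot: [0.0, 0.823, 0.569, -0.001]
contact_force: [-0.3, 0.3, -1.6]
gripper_width: 0.155
grip_force: 50.7
```

```bash
python3 -m creep '[[0,0,-0.4,0,0,0],[0,0,-0.45,0,0,0],[0,0,-0.45,0,0,0],[0,0,-0.45,0,0,0],[0,0,-0.45,0,0,0]]'; python3 -m creep '[[0,0,0,0,0,-0.08],[0,0,0,0,0,-0.08],[0,0,0,0,0,-0.08],[0,0,0,0,0,-0.08],[0,0,0,0,0,-0.08]]'; python3 -m creep '[[0,0,0,0,0,-0.08],[0,0,0,0,0,-0.08],[0,0,0,0,0,-0.08],[0,0,0,0,0,-0.08],[0,0,0,0,0,-0.08]]'; python3 -m creep '[[0,0,0,0,0,-0.08],[0,0,0,0,0,-0.08],[0,0,0,0,0,0]]'; python3 -c "
from h import *
print(np.round(env.read_state()['q'],2)); go(bp(HE-.05,YB+.075,.322-.0187),Rt(-EZ,EY))"
```

```text
clock: 17.48
tcp_pos: [0.515, 0.2771, 0.3544]
tcp_rot: [0.0, 0.822, 0.569, -0.003]
contact_force: [0.7, -0.7, -2.2]
gripper_width: 0.156
grip_force: 50.7
clock: 18.1
tcp_pos: [0.5152, 0.2771, 0.3524]
tcp_rot: [-0.001, 0.518, 0.856, -0.003]
contact_force: [0.5, -0.6, -0.9]
gripper_width: 0.152
grip_force: 50.7
clock: 18.73
tcp_pos: [0.5152, 0.2771, 0.3524]
tcp_rot: [-0.002, 0.125, 0.992, -0.002]
contact_force: [-0.1, 0.4, -1.7]
gripper_width: 0.151
grip_force: 50.7
clock: 19.1
tcp_pos: [0.5153, 0.2771, 0.3525]
tcp_rot: [-0.003, -0.039, 0.999, -0.002]
contact_force: [-0.6, -0.3, -0.9]
gripper_width: 0.152
grip_force: 50.7
[-0.41  0.26 -0.23  1.6   0.06  1.3   0.99]
turn [-0.002 -0.003 -0.034] rows 1.0 | shift after [-0.324 -1.535  0.41 ] before [-0.434 -1.507  0.412] rows 4.0
```

```bash
python3 -m creep '[[0,0,0,0,0,-0.034],[-0.08,-0.385,0,0,0,0],[-0.08,-0.385,0,0,0,0],[-0.08,-0.385,0,0,0,0],[-0.08,-0.38,0,0,0,0]]'; python3 -m creep '[[0,0,0.2,0,0,0],[0,0,0.2,0,0,0],[0,0,0,0,0,0]]'; python3 -c "
from h import *
print(np.round(env.read_state()['q'],2)); go(bp(HE-.05,YB+.075,.322-.0187),Rt(-EZ,EY))
lip=bp(HE-.05,YB+.02,.25); off=env.hold_point_z
def pose(t):
    z=-EZ*np.cos(t)+EY*np.sin(t); u=EY*np.cos(t)+EZ*np.sin(t)
    return lip+.055*u-.072*z-off*z, Rt(z,u)
A=np.radians(np.arange(0,71,10)); 
for a,b in zip(A,A[1:]): p,r=pose(a); go(*pose(b),r,p)
c=grab('wrist'); cv2.imwrite('pics/wrist4.png',c['pixels'][...,::-1])
"
```

```text
clock: 19.73
tcp_pos: [0.5813, 0.0994, 0.3531]
tcp_rot: [-0.002, -0.073, 0.997, -0.002]
contact_force: [0.6, -1.1, -0.9]
gripper_width: 0.152
grip_force: 50.7
clock: 20.1
tcp_pos: [0.5795, 0.1004, 0.3033]
tcp_rot: [-0.004, -0.074, 0.997, -0.002]
contact_force: [-0.6, -0.0, 0.2]
gripper_width: 0.154
grip_force: 50.7
[-0.17  0.29 -0.14  1.67  0.04  1.2   1.4 ]
turn [-0.002 -0.004 -0.001] rows 1.0 | shift after [-0.013  0.    -0.   ] before [-0.013  0.    -0.   ] rows 1.0
turn [-0.083  0.    -0.   ] rows 1.0 | shift after [-0.    -0.07  -0.086] before [-0.    -0.084 -0.073] rows 1.0
turn [-0.083  0.     0.   ] rows 1.0 | shift after [-0.    -0.07  -0.086] before [-0.    -0.084 -0.073] rows 1.0
turn [-0.083 -0.    -0.   ] rows 1.0 | shift after [ 0.    -0.07  -0.086] before [ 0.    -0.084 -0.073] rows 1.0
turn [-0.083 -0.     0.   ] rows 1.0 | shift after [-0.    -0.07  -0.086] before [-0.    -0.084 -0.073] rows 1.0
turn [-0.083  0.     0.   ] rows 1.0 | shift after [ 0.    -0.07  -0.086] before [ 0.    -0.084 -0.073] rows 1.0
turn [-0.083  0.    -0.   ] rows 1.0 | shift after [ 0.    -0.07  -0.086] before [ 0.    -0.084 -0.073] rows 1.0
turn [-0.083  0.    -0.   ] rows 1.0 | shift after [-0.    -0.07  -0.086] before [-0.    -0.084 -0.073] rows 1.0
```

View pics/wrist4.png

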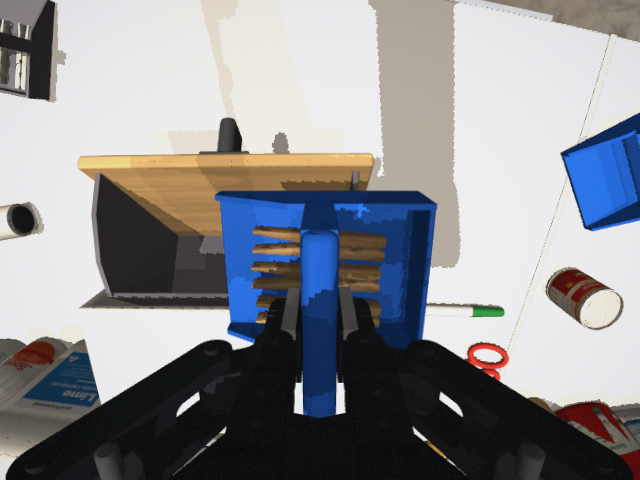

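The tray is level over the bin with its open side (image left) facing the mouth. I'll check its fore-aft alignment numerically.

```bash
python3 -c "
from h import *
c=dict(np.load('pics/wrist.npz')); W=cloud(c)
for v,u in [(158,130),(163,130),(290,150),(297,150),(303,150),(310,150),(330,150),(190,250),(232,262),(268,262),(300,262),(318,262),(332,232),(200,98),(260,105)]:
    p=W[v,u]; print((v,u),'e %.3f y %.3f z %.3f'%(p@EX-HE+.05,p@EY-YB,p[2]))
"
```

```text
(158, 130) e -0.057 y -0.074 z 0.164
(163, 130) e -0.054 y -0.074 z 0.165
(290, 150) e 0.082 y -0.103 z 0.110
(297, 150) e 0.058 y -0.070 z 0.174
(303, 150) e 0.082 y -0.089 z 0.140
(310, 150) e 0.057 y -0.058 z 0.198
(330, 150) e 0.075 y -0.061 z 0.199
(190, 250) e -0.046 y 0.037 z 0.250
(232, 262) e -0.025 y 0.044 z 0.263
(268, 262) e -0.005 y 0.044 z 0.264
(300, 262) e 0.017 y 0.041 z 0.258
(318, 262) e 0.028 y 0.041 z 0.261
(332, 232) e 0.036 y 0.023 z 0.262
(200, 98) e -0.025 y -0.103 z 0.169
(260, 105) e 0.024 y -0.103 z 0.174
```

```bash
python3 -m creep '[[0,-0.08,-0.075,-0.083,0,0],[0,-0.08,-0.075,-0.083,0,0],[0,-0.08,-0.075,-0.083,0,0],[0,-0.08,-0.075,-0.083,0,0],[0,-0.08,-0.075,-0.083,0,0]]'; python3 -m creep '[[0,-0.08,-0.075,-0.083,0,0],[0,-0.06,-0.05,-0.06,0,0],[0,0,0,0,0,0],[0,0,0,0,0,0],[0,0,0,0,0,0]]'; python3 -m creep '[[0,0,0,0,0,0],[0,0,0,0,0,0],[0,0,0,0,0,0],[0,0,0,0,0,0]]'; python3 -c "
from h import *
print(np.round(env.read_state()['q'],2))
a=grab('scene')['pixels'][150:330,200:420,::-1]; b=grab('wrist')['pixels'][...,::-1]
cv2.imwrite('pics/dump.png',np.hstack([cv2.resize(a,(400,330),interpolation=cv2.INTER_CUBIC),cv2.resize(b,(400,330))]))"
```

```text
clock: 20.78
tcp_pos: [0.5911, 0.0417, 0.3331]
tcp_rot: [-0.031, -0.067, 0.904, 0.42]
contact_force: [0.0, 1.5, -2.2]
gripper_width: 0.155
grip_force: 50.8
clock: 21.4
tcp_pos: [0.5932, 0.023, 0.328]
tcp_rot: [-0.043, -0.064, 0.833, 0.548]
contact_force: [-0.2, -0.1, -0.8]
gripper_width: 0.157
grip_force: 50.8
clock: 21.9
tcp_pos: [0.5929, 0.0212, 0.3259]
tcp_rot: [-0.043, -0.061, 0.833, 0.549]
contact_force: [-0.1, 0.9, 0.0]
gripper_width: 0.156
grip_force: 50.8
[ 0.48  0.62 -0.23  1.57 -0.88  1.6   2.25]
```

View pics/dump.png

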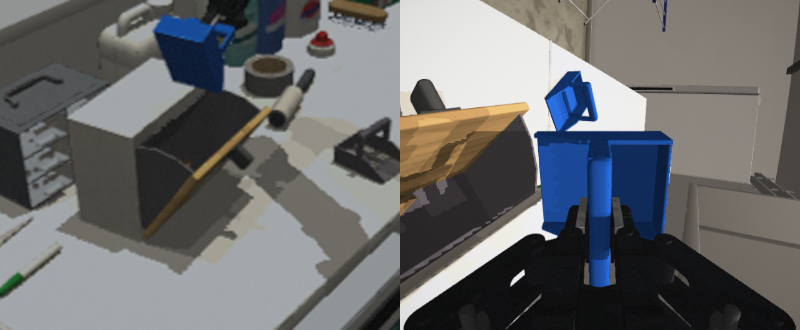

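The wrist view shows the tilted tray empty and no peg on the worktop. Levelling the tray, lifting it and taking it back.

```bash
python3 -m creep '[[0,0,-0.2,0,0,0],[0,0.08,0.0,0.083,0,0],[0,0.08,0.04,0.083,0,0],[0,0.08,0.07,0.083,0,0],[0,0.08,0.07,0.083,0,0]]'; python3 -m creep '[[0,0.08,0.07,0.083,0,0],[0,0.08,0.07,0.083,0,0],[0,0.06,0.0,0.06,0,0],[0,0,-0.3,0,0,0],[0,0,0,0,0,0]]'; python3 -c "
from h import *
print(np.round(env.read_state()['q'],2))
go(np.array([.5134,.2772,.36]),Rt(-EZ,EY))
b=grab('wrist')['pixels'][...,::-1]; a=grab('scene')['pixels'][150:330,200:420,::-1]
cv2.imwrite('pics/dump2.png',np.hstack([cv2.resize(a,(400,330),interpolation=cv2.INTER_CUBIC),cv2.resize(b,(400,330))]))"
```

```text
clock: 22.62
tcp_pos: [0.5909, 0.0374, 0.351]
tcp_rot: [-0.018, -0.072, 0.97, 0.23]
contact_force: [0.1, 1.4, -1.0]
gripper_width: 0.151
grip_force: 50.8
clock: 23.25
tcp_pos: [0.587, 0.0697, 0.3814]
tcp_rot: [0.0, -0.076, 0.997, -0.001]
contact_force: [-0.8, -0.7, -0.5]
gripper_width: 0.151
grip_force: 50.8
[-0.13  0.24 -0.12  1.55  0.03  1.35  1.47]
turn [-0.001  0.     0.001] rows 1.0 | shift after [0.35  1.801 0.178] before [0.345 1.802 0.174] rows 4.0
```

View pics/dump2.png

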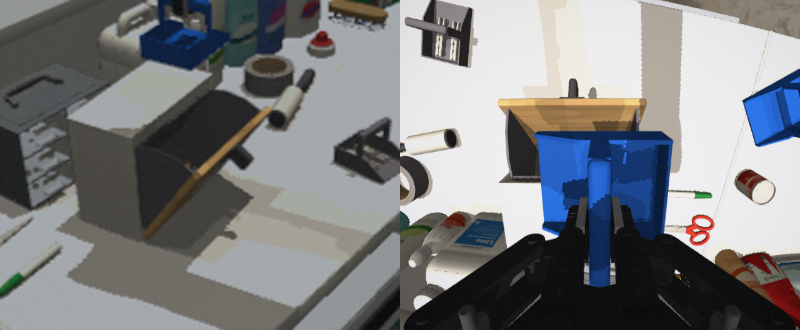

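Both views show the tray empty and level, with nothing spilled. Going back to the tray's old place.

```bash
python3 -m creep '[[0.09,0.45,0,0,0,0],[0.09,0.45,0,0,0,0],[0.09,0.45,0,0,0,0],[0.08,0.45,0,0,0,0]]'; python3 -m creep '[[0,0,0,0,0,0.083],[0,0,0,0,0,0.083],[0,0,0,0,0,0.083],[0,0,0,0,0,0.083],[0,0,0,0,0,0.083]]';  python3 -m creep '[[0,0,0,0,0,0.083],[0,0,0,0,0,0.083],[0,0,0,0,0,0.083],[0,0,0,0,0,0.083],[0,0,0,0,0,0.083]]'; python3 -m creep '[[0,0,0.35,0,0,0.083],[0,0,0.4,0,0,0.083],[0,0,0.4,0,0,0],[0,0,0.4,0,0,0],[0,0,0,0,0,0]]'; python3 -c "
from h import *
print(np.round(env.read_state()['q'],2))
go(np.array([.5134,.2772,.056]),Rt(-EZ,np.array([np.cos(-.362),np.sin(-.362),0])))"
```

```text
clock: 23.85
tcp_pos: [0.5112, 0.2762, 0.3768]
tcp_rot: [-0.003, -0.074, 0.997, -0.002]
contact_force: [1.0, 0.2, -0.8]
gripper_width: 0.154
grip_force: 50.8
clock: 24.48
tcp_pos: [0.5119, 0.2747, 0.3765]
tcp_rot: [-0.002, 0.355, 0.935, -0.003]
contact_force: [-0.3, 0.0, -1.3]
gripper_width: 0.151
grip_force: 50.8
clock: 25.1
tcp_pos: [0.5119, 0.2747, 0.3766]
tcp_rot: [-0.001, 0.716, 0.698, -0.004]
contact_force: [-0.3, 0.4, -1.0]
gripper_width: 0.153
grip_force: 50.8
clock: 25.72
tcp_pos: [0.5085, 0.2725, 0.1877]
tcp_rot: [0.0, 0.824, 0.567, -0.008]
contact_force: [-0.5, -0.4, -0.1]
gripper_width: 0.156
grip_force: 50.7
[-0.6   0.37 -0.    1.83  0.    0.96 -0.97]
turn [-0.004  0.006 -0.002] rows 1.0 | shift after [0.051 0.025 1.098] before [0.065 0.034 1.097] rows 3.0
```

```bash
python3 -m creep '[[0.05,0.025,0.3,-0.004,0.006,-0.002],[0,0,0.3,0,0,0],[0,0,0.3,0,0,0],[0,0,0.1,0,0,0],[0,0,0,0,0,0]]'; python3 -m creep '[[0,0,0.05,0,0,0],[0,0,0.04,0,0,0],[0,0,0.02,0,0,0],[0,0,0,0,0,0]]'
```

```text
clock: 26.35
tcp_pos: [0.5175, 0.2801, 0.0729]
tcp_rot: [0.0, 0.823, 0.569, 0.005]
contact_force: [-0.4, 0.5, -0.4]
gripper_width: 0.153
grip_force: 50.7
clock: 26.85
tcp_pos: [0.5169, 0.28, 0.0588]
tcp_rot: [0.0, 0.822, 0.569, 0.005]
contact_force: [-0.2, 0.3, -1.3]
gripper_width: 0.155
grip_force: 50.7
```

```bash
python3 -m creep '[[0,0,0.02,0.002,-0.003,0],[0,0,0.015,0,0,0],[0,0,0,0,0,0]]';python3 -m creep '[[0,0,0.015,0,0,0],[0,0,0,0,0,0]]'
```

```text
clock: 27.22
tcp_pos: [0.5169, 0.2799, 0.0545]
tcp_rot: [0.0, 0.822, 0.569, 0.001]
contact_force: [0.2, -0.2, -0.7]
gripper_width: 0.15
grip_force: 50.7
clock: 27.48
tcp_pos: [0.5172, 0.2804, 0.054]
tcp_rot: [0.0, 0.822, 0.569, 0.001]
contact_force: [-2.8, -0.6, 7.9]
gripper_width: 0.152
grip_force: 52.1
```

Contact, so I'll release gently and retreat straight up.

```bash
python3 -m creep '[[0,0,-0.01,0,0,0],[0,0,0,0,0,0],[0,0,0,0,0,0],[0,0,0,0,0,0],[0,0,0,0,0,0]]' 1; python3 -m creep '[[0,0,-0.2,0,0,0],[0,0,-0.4,0,0,0],[0,0,-0.4,0,0,0],[0,0,-0.4,0,0,0],[0,0,0,0,0,0]]'; python3 -c "
from h import *
b=grab('wrist')['pixels'][...,::-1]; a=grab('scene')['pixels'][150:400,180:460,::-1]
cv2.imwrite('pics/end.png',np.hstack([cv2.resize(a,(400,357),interpolation=cv2.INTER_CUBIC),cv2.resize(b,(400,357))]))"
```

```text
clock: 28.1
tcp_pos: [0.517, 0.28, 0.054]
tcp_rot: [0.0, 0.822, 0.569, 0.001]
contact_force: [0.7, -1.1, 0.2]
gripper_width: 1.003
grip_force: 0.0
clock: 28.72
tcp_pos: [0.5189, 0.2812, 0.2265]
tcp_rot: [0.0, 0.823, 0.569, 0.005]
contact_force: [0.2, 0.2, -0.4]
gripper_width: 1.0
grip_force: 0.0
```

View pics/end.png

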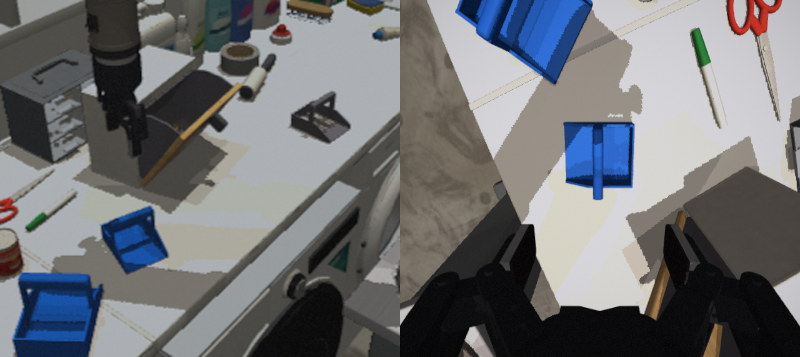

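All ten pictures are used. They show the empty tray standing upright, the bin open and the grey tray in place. I'll check numerically that the pegs lie in the bucket.

```bash
python3 -c "
from h import *
go(bp(.5,YB,.42),q2R(env.read_state()['tcp_rot']))"
```

```text
turn [0. 0. 0.] rows 0.0 | shift after [-2.114  0.686 -1.652] before [-2.114  0.686 -1.652] rows 6.0
```

```bash
python3 -m creep '[[0,0,-0.45,0,0,0],[0,0,-0.45,0,0,0],[0,0,-0.45,0,0,0],[-0.2,0.1,-0.3,0,0,0],[-0.45,0.2,0,0,0,0]]' >/dev/null; python3 -m creep '[[-0.45,0.2,0,0,0,0],[-0.45,0.2,0,0,0,0],[-0.45,0.2,0,0,0,0],[0,0,0,0,0,0]]'; python3 -c "
from h import *
c=grab('wrist'); W=cloud(c); hsv=cv2.cvtColor(c['pixels'],cv2.COLOR_RGB2HSV)
th=.6; D=W-bp(HE,YB,.012); up=-np.sin(th)*EX+np.cos(th)*EZ; n=np.cos(th)*EX+np.sin(th)*EZ
a=D@n; b=D@up; y=D@EY   # behind front, along front, across
m=cv2.inRange(hsv,(8,80,30),(28,255,255))
ins=(a>-.02)&(a<.11)&(b>0)&(b<.17)&(abs(y)<.1)
print('inside px',ins.sum(),'brown behind front (a>12mm):',((m>0)&ins&(a>.014)).sum())
k=((m>0)&ins&(a>.014)).astype(np.uint8); N,l,st,ce=cv2.connectedComponentsWithStats(k)
for i in range(1,N):
  if st[i,4]>25: q=l==i; print(st[i,4],'a',np.percentile(a[q],[2,98]).round(3),'b',np.percentile(b[q],[2,98]).round(3),'y',np.percentile(y[q],[2,98]).round(3))
g=(a<.02)&ins; print('front inner a',np.median(a[(m>0)&ins]), 'grip z',W[...,2][ins].min())
# brown on worktop outside
o=(m>0)&(W[...,2]<.03)&(W[...,2]>.004)&~ins; print('brown low outside',o.sum(), np.median(W[o],0) if o.sum() else '')
"
```

```text
clock: 29.95
tcp_pos: [0.5322, 0.0109, 0.4183]
tcp_rot: [0.0, 0.825, 0.565, -0.001]
contact_force: [-0.2, 0.8, 0.1]
gripper_width: 1.0
grip_force: 0.0
inside px 15338 brown behind front (a>12mm): 768
767 a [0.014 0.045] b [0.011 0.036] y [-0.085  0.004]
front inner a 0.004467712044566358 grip z 0.018747430795293396
brown low outside 544 [ 0.80118194 -0.43621552  0.01827795]
```

The bucket bottom holds a pile of brown pegs, 8.5 to 0 cm to the right of its middle. The only other low brown object is the brush far to the right. Handing in.

```bash
python3 -c "
from plant import env
print(env.hand_in())"
```

```text
the job is handed in; nothing more can be done
None
```

The job is handed in at about 30 s: the bin is open at its stop, the empty blue tray stands upright at its old place, and the grey tray was not touched; the pegs show as one brown pile in the bucket, so I could not count three separately, but none was left in the tray or on the worktop.

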